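# Load the slide dipper and start it

## Task

Take the slide carrier that has slides in it (not the empty one) by its black grip and hang it by the crossbar of its wire handle on the dipper's snap hook: push the crossbar down against the sprung gate, close behind the hook's nose, until it is in the bowl and the gate has snapped shut above it, then let go. Only after that, start the dipper by pressing its long grey start bar right down at its middle, so that both ends go down evenly, and let it come up again. Leave the empty carrier and the other things on the bench where they stand.

Things in the scene. Friction and masses are not known exactly. Their poses are not given: they have to be found in the camera images.
- loaded_carrier: Carrier to hang, free on the bench at any yaw: steel basket 62 (x) x 90 (y) x 32 mm with eight upright glass slides with white ends, about 0.24 kg. Above it, in the carrier's y-z plane, a handle of 6 mm wire: two uprights, a crossbar between them and a black grip on top; 200 mm high. Origin: centre of the underside, z up. The hook goes under the crossbar along the carrier's x, either way round
- loaded_carrier_crossbar (a point): Middle (wire centre) of the handle's level crossbar, 6 mm round, 122 mm above the carrier's origin, running in the carrier's y between the uprights (42 mm apart, 6 mm round). Clear window below it for the hook: 36 mm wide, 66 mm high (53 to 119 mm above the origin), closed at the bottom by another bar; window above it: 36 mm wide, 39 mm high, up to the grip
- loaded_carrier_grip (a point): Centre of the black grip block: 14 mm thick along the carrier's x, 54 mm wide in y, 36 mm high, from 164 to 200 mm above the carrier's origin; it sits on the two uprights
- empty_carrier: The same kind of carrier, same size, without slides; it may stand at either of the two places. Origin: centre of the underside. To be left alone
- stainer: Slide dipper, fixed to the bench: white base from x = -145 to +125, 176 mm wide in y, deck 45 mm high; open steel dish on it 98 x 118 mm centred at x = -10, rim 87 mm high, inside floor 48 mm; grey column behind, x 78 to 114, y +-35, top 213 mm. Origin: on the bench under the hook; x points from the front (start bar) to the column, z up
- hook_seat (a point): Where the middle of the crossbar (wire centre) lies when hung in the hook's bowl, 179 mm above the bench; the carrier's underside is then 57 mm above the bench, in the dish. Axes as the dipper's. The hook is 8 mm round steel in the x-z plane through this point, bowl axis 7 mm below it, shank 24 mm behind it; an arm 11 mm thick runs back from the shank, 2 mm above this point
- hook_nose (a point): Tip of the hook's nose, an upright 8 mm post with a round end at the front of the bowl, 40.5 mm above the bowl's axis, 18 mm in front of hook_seat and 33.5 mm above it. The crossbar comes in from the front above the tip (nose in the window below it), then goes straight down just behind the post, wire centre 8 to 12 mm behind the post's axis; farther back, it sticks on the wide-open gate
- hook_gate (a joint): Sprung gate closing the top of the hook: 5 mm bar, 34 mm long, pivoted at the shank, its axis 28 mm above hook_seat, free tip at the nose. 0 shut; grows to its stop at 0.95 rad as the tip is pushed down into the bowl; takes 2 N at the tip to start, 8 N at the stop, and springs shut by itself. Its pivot barrel tops the shank, up to 33 mm above hook_seat
- bar_centre (a point): Top of the start bar at its middle, 57 mm above the bench when up; axes as the dipper's. The grey ribbed bar is 160 mm long (along the dipper's y) and 31 mm deep (x), hinged along its rear edge 20 mm behind this point
- start_bar (a joint): Start bar: 0 up, 0.25 rad fully down (5 mm of travel at bar_centre); sprung, about 2 N there to start and 5 N to bottom; comes up by itself
- bar_twist (a joint): Sideways tilt of the start bar, 0 when both ends are level; 0.01 rad for every 0.06 N m of off-centre pressing. The switches at its two ends both close only if it is pressed within about 15 mm of the middle
- sharps_drum: white sharps drum with a red lid, 206 mm across, 216 mm high; origin at the centre of its underside; an obstacle between carriers and dipper
- infusion_bottle: glass infusion bottle, 62 mm across, 136 mm high, standing; origin at the centre of its underside; an obstacle between carriers and dipper
- timer: round white wind-up timer, 62 x 62 x 34 mm, origin under its centre; behind the carriers
- label_roll: white label roll lying flat, 62 mm across, 25 mm high; origin under its centre; in front of the carriers

How it is judged:
By the outcome, as a careful person would: the job done as asked, in the order asked, and still so for the second after the job is handed in, with the robot touching nothing.
It also fails if it takes over 45 s, if anything falls off the work surface, if the arm or the gripper's body presses on something with over 40 N, if the wrist force passes 120 N, or if a joint passes its speed limit or range.

## Robot

A 7-joint arm with a two-finger parallel gripper is mounted at the origin on a cart in front of the work surface, level with it; the furniture and walls round the work are solid. World frame = base frame: x ahead of the robot, y to its left, z up, the work surface at z = 0. Lengths are in m, angles in rad, forces in N, time in s.
With the tool pointing down it reaches from about 0.425 to 0.875 m from the base axis. Payload 9.9 kg.
Tool frame: the origin (TCP) lies between the finger pads; the fingertips stand robot.tcp_to_tips ahead of it and the grasp point (between the pads) lies 5 mm behind it (robot.tcp_to_tips is the distance from the TCP to the fingertips, in m); x points along the fingers, y is the direction in which the jaws open and shut, and the axes are right-handed (so a half turn about x gives the same grasp; the last joint's range is limited). The gripper opens to 85 mm and grips with 20 to 120 N. Pads are 22 mm wide; open, the fingers measure 114 mm over their backs; the gripper's body (76 mm by 85 mm) begins 54 mm behind the grasp point. The pads swing forward as they close: fully open they stand 13 mm farther back than shut.
Start: joints at [-1.298, 0.576, 0.025, 1.437, -0.015, 1.129, -0.057], TCP at [0.236, 0.632, 0.245] pointing down, gripper open.
Joint ranges: [-2.76, 2.76], [-0.34, 2.15], [-1.52, 1.57], [0.19, 2.46], [-1.09, 4.23], [0.17, 1.99], [-2.82, 2.82]. Speed limits (rad/s): [2.22, 2.22, 3.01, 3.01, 3.14, 3.14, 3.14].

## Interface

Orientations are given as a rotation vector (axis times angle).
In Python, from workcell import monitor, viewer, robot gives the robot as it stands.
- The arm moves only by the tool servo_tool, never from a script. Its arguments are lists of equal length, an entry for each row: "hand": the closure, from 0 (fully open) to 1 (shut); "slide": the shift along the tool's x, y, z in cm, a list of three; "rot": the turn, a rotation vector about the tool's x, y, z in rad, a list of three. A call has 1 to 8 rows; each row shifts and turns the commanded pose from where the row before left it, along the tool's axes as they then stand; what a row does not reach is not made up. A row lasts 1/12 s, in which the tool goes at most 41.7 mm and 7.16 degrees, less where a joint would pass 70% of its speed; a pose out of reach is approached as far as the arm can. A call with a gripper value outside its range is refused whole. The fingers move at their own pace and stop on an object; the grip force is fixed at half the most. Time passes only in rows, so rows that do not move let the fingers close. It gives the time, the measured TCP pose, the force and the opening at its end, in the units of the state.
- monitor.get_obs(): the state, without advancing time (a new reading comes with each control period).
- viewer.read_camera(name): name is "scene" or "side" or "wrist"; returns a dict with "frame" (480x640x3 uint8, red, green, blue), "z_map" (480x640 float32, m along the optical axis (not along the pixel's ray), 0 where there is no reading), "fx", "fy", "cx", "cy" (pixels), "T" (4x4, takes a point from camera to world coordinates). Camera axes: x right, y up, looking along -z (the intrinsics and any distortion apply to the point x, -y, -z); pixel columns grow to the right and rows downward; lengths in m; the calibration is good to about 2 mm. A picture is of the moment at which its call begins.
- robot.close_job(): hands the job in, once; it reports no verdict.
The state is a dict: "clock": time; "q": joint angles; "joint_velocities": joint speeds; "tau": joint torques, N m; "tool_pos": TCP position; "orientation": TCP orientation; "contact_force": force on the tool from outside, world axes, zero at the start; "ft_torque": the same for the moment, N m; "finger_gap": opening from 0.0 (shut) to 1.0 (fully open).
Only numpy, scipy, OpenCV 4.12 (cv2) and the standard library are available. Lean on these libraries where they do the work, as an engineer would, in place of code of your own. Each camera call takes 0.05 s, during which the arm holds its last target.

## Working session

There is one attempt and no reset: what is moved stays moved. The work goes in short steps, Python scripts to look and compute and a tool call to move; the robot and the scene stay as the last step left them, time stands still between calls to the robot, and variables do not carry over. Pictures are saved under pics/ and viewed, and the job is handed in when it is done.

Besides the shell and the picture viewer there is one more tool, called after "Emit:" as a command line: name --argument value ..., lists and objects as JSON in quotes. servo_tool: Moves the arm, as the interface text tells. Its arguments: {"type":"object","properties":{"hand":{"type":"array"},"slide":{"type":"array"},"rot":{"type":"array"}},"required":["hand","slide","rot"]}

```bash
mkdir -p pics; ls; cat > h.py <<'E'
import numpy as np, cv2
from scipy.spatial.transform import Rotation as R
from workcell import monitor, viewer, robot
def snap(n,f):
    c=viewer.read_camera(n); cv2.imwrite('pics/'+f+'.png',c['frame'][:,:,::-1]); np.savez('pics/'+f+'.npz',**{k:np.asarray(v) for k,v in c.items()}); return c
def load(f): return np.load('pics/'+f+'.npz')
def cloud(c):
    z=c['z_map']; v,u=np.mgrid[0:480,0:640]
    P=np.stack([(u-c['cx'])/c['fx']*z,-(v-c['cy'])/c['fy']*z,-z],-1)
    return P@c['T'][:3,:3].T+c['T'][:3,3]
def proj(c,p):
    T=c['T']; q=T[:3,:3].T@(np.asarray(p)-T[:3,3]); return c['cx']+c['fx']*q[0]/-q[2], c['cy']-c['fy']*q[1]/-q[2]
E
python3 - <<'E'
from h import *
o=monitor.get_obs(); print(o, robot.tcp_to_tips); print(R.from_rotvec(o['orientation']).as_matrix().round(3))
for n in ['scene','side','wrist']:
    c=snap(n,n+'0'); print(n,c.keys(),c['fx'],c['cx'],c['cy'],c['T'].round(3).tolist())
E
```

```text
pics
{'clock': 0.0, 'q': array([-1.2977768 ,  0.57650782,  0.02480716,  1.43794131, -0.01499084,
        1.12896467, -0.0564998 ]), 'joint_velocities': array([ 6.23693468e-04, -8.40674247e-05, -5.28363461e-04, -1.01604513e-03,
        2.15536010e-04,  9.40266300e-04, -6.20608004e-04]), 'tau': array([ 1.32492100e-03, -7.65750217e+01,  2.25084253e+00, -2.85973531e+01,
        1.54451496e-02,  1.24197506e-02, -3.49632933e-05]), 'tool_pos': array([0.23559952, 0.63208437, 0.24444637]), 'orientation': array([ 0.27865094,  1.55282845, -0.28121092]), 'contact_force': array([0.45509375, 0.5362586 , 0.23315462]), 'ft_torque': array([-0.01311551, -0.00371057, -0.05032593]), 'finger_gap': 1.0028807693649922} 0.014
[[-0.001  0.349  0.937]
 [-0.002  0.937 -0.349]
 [-1.    -0.002  0.   ]]
scene dict_keys(['frame', 'z_map', 'fx', 'fy', 'cx', 'cy', 'T']) 594.2210760948697 320.5759311271018 241.1102702616796 [[0.773, 0.338, -0.537, -0.234], [-0.634, 0.406, -0.658, -0.828], [-0.005, 0.849, 0.528, 0.86], [0.0, 0.0, 0.0, 1.0]]
side dict_keys(['frame', 'z_map', 'fx', 'fy', 'cx', 'cy', 'T']) 446.5116903124599 319.9890891052777 241.80283480888752 [[0.925, 0.208, -0.318, 0.224], [-0.38, 0.495, -0.781, -0.625], [-0.005, 0.844, 0.537, 0.653], [0.0, 0.0, 0.0, 1.0]]
wrist dict_keys(['frame', 'z_map', 'fx', 'fy', 'cx', 'cy', 'T']) 398.37947021277887 324.3413223481541 236.16363457232927 [[0.349, -0.887, -0.302, 0.158], [0.937, 0.33, 0.113, 0.662], [-0.001, -0.323, 0.947, 0.372], [0.0, 0.0, 0.0, 1.0]]
```

View pics/scene0.png

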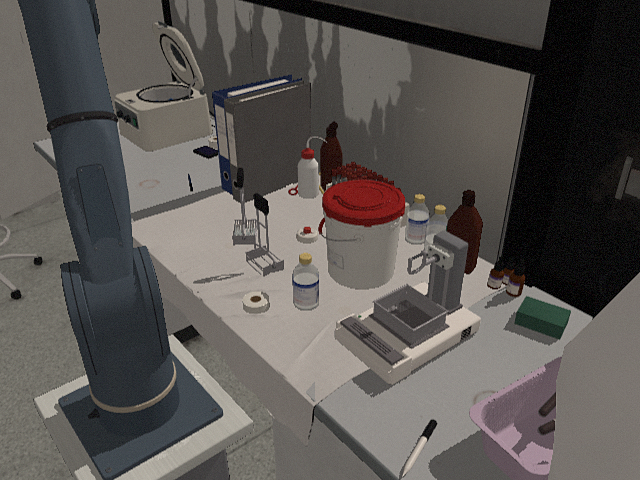

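View pics/side0.png

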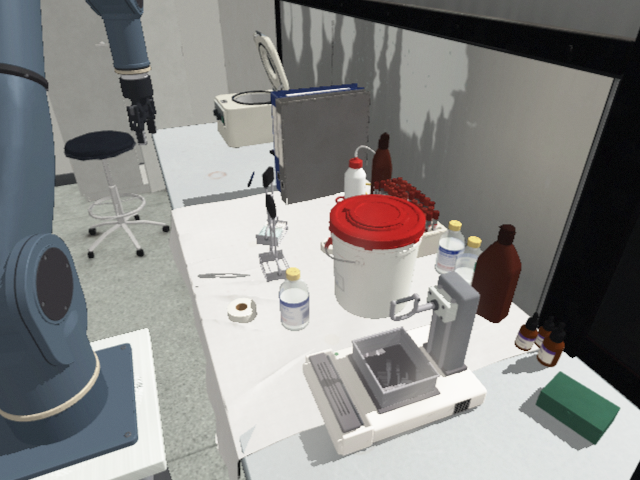

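View pics/wrist0.png

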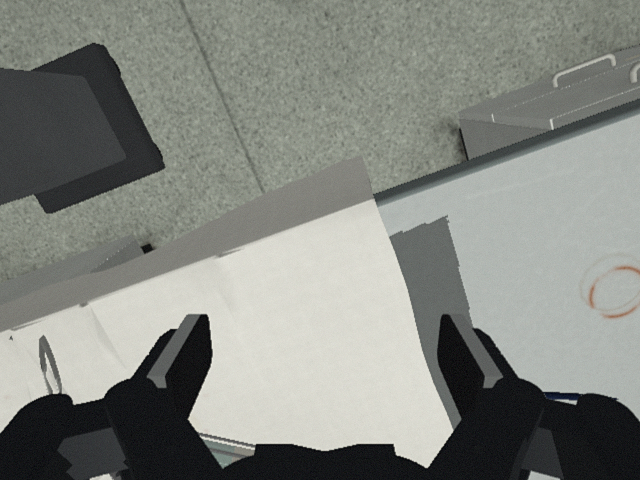

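The scene view shows two carriers at about (245,225) and (264,255), and the dipper hook at (428,262). I'll enlarge these.

```bash
python3 - <<'E'
import cv2,numpy as np
a=cv2.imread('pics/scene0.png')[155:285,215:315]; b=cv2.imread('pics/side0.png')[160:290,235:335]
cv2.imwrite('pics/z0.png',cv2.convertScaleAbs(np.hstack([cv2.resize(i,None,fx=4,fy=4,interpolation=2) for i in(a,b)]),alpha=1.5))
a=cv2.imread('pics/scene0.png')[225:385,330:490]; b=cv2.imread('pics/side0.png')[265:455,300:490]
cv2.imwrite('pics/z1.png',cv2.convertScaleAbs(np.hstack([cv2.resize(i,(400,400),interpolation=2) for i in(a,b)]),alpha=1.3))
E
```

```text
(no output)
```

View pics/z0.png

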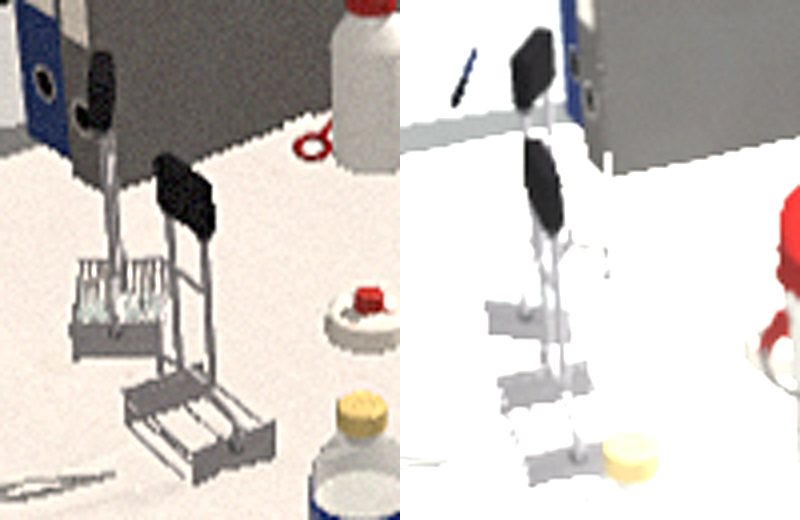

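View pics/z1.png

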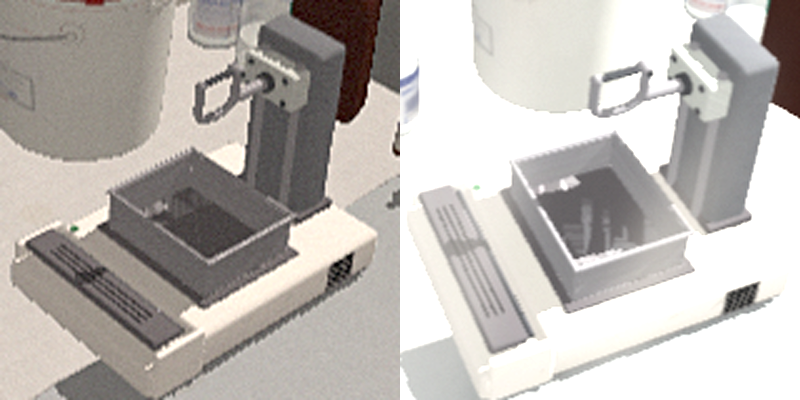

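The loaded carrier is the far-left one in the scene view, with its grip at about (240,178) and slides at (244,230). The near one is empty. The dipper's start bar is at about (370,340). Next I'll measure them.

```bash
python3 - <<'E'
from h import *
for n in ['scene0','side0']:
    c=load(n);W=cloud(c);f=c['frame'].astype(int)
    dark=(f.max(-1)<60)
    x,y,z=W[...,0],W[...,1],W[...,2]
    m=dark&(z>.15)&(z<.22)&(x>.3)&(x<.8)&(y>.0)&(y<.6)&(c['z_map']>0)
    k,l,s,_=cv2.connectedComponentsWithStats(m.astype(np.uint8))
    for i in range(1,k):
        if s[i,4]>30:
            p=W[l==i]; q=p[:,:2]-p[:,:2].mean(0); ev,V=np.linalg.eigh(np.cov(q.T)); d=V[:,1]
            print(n,s[i],np.median(p,0).round(3),p.mean(0).round(3),'dir',np.degrees(np.arctan2(d[1],d[0])).round(1),'ext',np.ptp(q@d).round(3),np.ptp(q@V[:,0]).round(3),'z',p[:,2].min().round(3),p[:,2].max().round(3))
    # objects map by height above the bench
    H=(z>.008)&(z<.3)&(x>.25)&(x<1.1)&(y>-.6)&(y<.75)&(c['z_map']>0)
    img=np.zeros((500,680),np.uint8)+0
    zz=np.zeros((500,680))
    iu=((.75-y[H])*500).astype(int); iv=((1.1-x[H])*500).astype(int); 
    ok=(iu>=0)&(iu<680)&(iv>=0)&(iv<500)
    np.maximum.at(zz,(iv[ok],iu[ok]),z[H][ok])
    cv2.imwrite('pics/top_'+n+'.png',cv2.applyColorMap((zz/.25*255).clip(0,255).astype(np.uint8),cv2.COLORMAP_JET))
E
```

```text
scene0 [235 136   5  23  40] [0.592 0.565 0.182] [0.592 0.566 0.186] dir 66.3 ext 0.024 0.007 z 0.153 0.219
scene0 [237 168   7  22 126] [0.485 0.383 0.188] [0.489 0.388 0.185] dir 50.1 ext 0.061 0.015 z 0.155 0.201
scene0 [253 193  16  23 221] [0.45  0.236 0.185] [0.451 0.238 0.184] dir 90.0 ext 0.056 0.018 z 0.155 0.2
side0 [263 168  10  20 146] [0.494 0.386 0.186] [0.495 0.389 0.186] dir 48.8 ext 0.052 0.012 z 0.164 0.202
side0 [266 195  10  23 156] [0.453 0.223 0.192] [0.454 0.23  0.189] dir 90.5 ext 0.047 0.014 z 0.164 0.202
```

View pics/top_scene0.png

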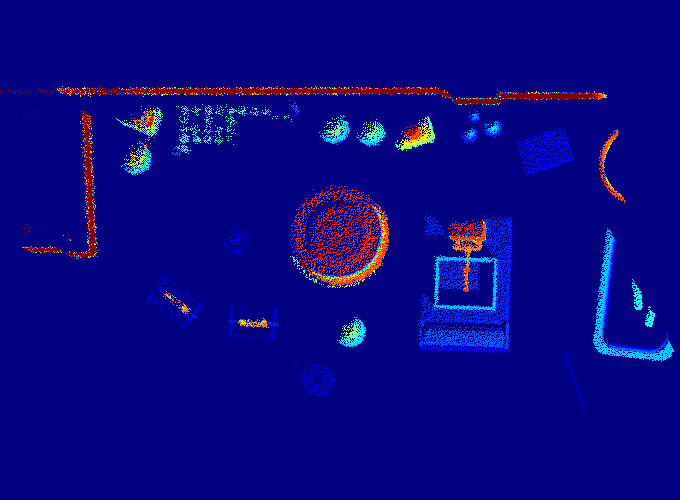

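View pics/top_side0.png

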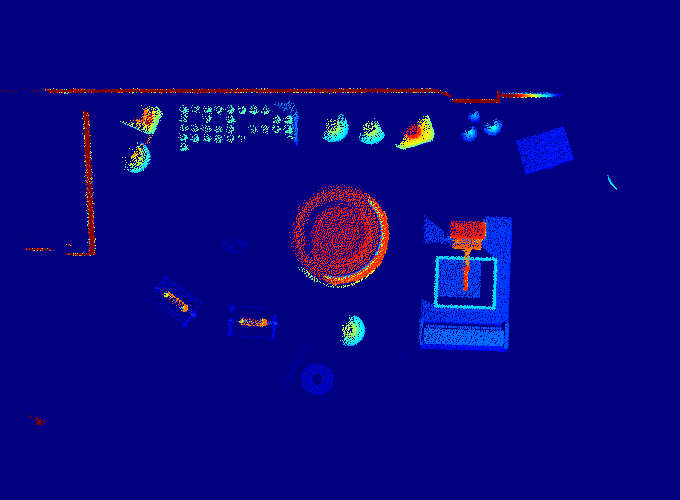

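```bash
python3 - <<'E'
from h import *
for n in ['scene0','side0']:
    c=load(n);W=cloud(c);W=W[c['z_map']>0]
    x,y,z=W.T
    def box(name,m):
        p=W[m]
        if len(p)<10: print(n,name,len(p));return
        print(n,name,len(p),'x',np.percentile(p[:,0],[1,50,99]).round(4),'y',np.percentile(p[:,1],[1,50,99]).round(4),'z',np.percentile(p[:,2],[1,50,99]).round(4))
    D=(x>.35)&(x<.75)&(y>-.32)&(y<-.05)
    box('bench',(x>.35)&(x<.42)&(y>.0)&(y<.3)&(abs(z)<.02))
    def rect(name,m):
        p=W[m][:,:2].astype(np.float32)*1000
        r=cv2.minAreaRect(p); print(n,name,len(p),np.round(r[0],1),np.round(r[1],1),round(r[2],2))
    rect('deck',D&(z>.040)&(z<.048)); rect('rim',D&(z>.083)&(z<.091)); rect('bar',D&(z>.051)&(z<.062)&(x<.47)); box('bar',D&(z>.051)&(z<.062)&(x<.47))
    H=D&(z>.16)&(z<.235)&(x<.585); box('hook',H); 
    p=W[H]
    for a in np.arange(.50,.585,.008):
        q=p[(p[:,0]>=a)&(p[:,0]<a+.008)]
        if len(q): print(round(a,3),len(q),'y',np.median(q[:,1]).round(4),'z',q[:,2].min().round(4),q[:,2].max().round(4))
    rect('coltop',D&(z>.209)&(z<.217)&(x>.6)); box('coltop',D&(z>.209)&(z<.217)&(x>.6))
E
```

```text
scene0 bench 2008 x [0.3508 0.3882 0.4193] y [0.0033 0.123  0.296 ] z [-0.0051 -0.0003  0.0179]
scene0 deck 2853 [ 535.5 -181.1] [184.1 264.9] 88.04
scene0 rim 389 [ 565.5 -182. ] [125.  172.5] 88.34
scene0 bar 838 [ 427.1 -178.7] [ 43.3 171.7] 0.04
scene0 bar 838 x [0.4069 0.4231 0.4408] y [-0.2605 -0.185  -0.1005] z [0.0512 0.0546 0.0582]
scene0 hook 263 x [0.5171 0.5512 0.5837] y [-0.1891 -0.1831 -0.1763] z [0.1684 0.1865 0.2103]
0.516 56 y -0.1818 z 0.1717 0.2118
0.524 22 y -0.182 z 0.1716 0.209
0.532 25 y -0.1818 z 0.1678 0.2109
0.54 18 y -0.1832 z 0.167 0.2089
0.548 28 y -0.1829 z 0.1687 0.2088
0.556 61 y -0.1831 z 0.1732 0.2102
0.564 25 y -0.1846 z 0.1733 0.2085
0.572 16 y -0.185 z 0.1741 0.1862
0.58 12 y -0.1858 z 0.1753 0.1855
scene0 coltop 224 [ 637.6 -187.2] [66.8 34.9] 87.33
scene0 coltop 224 x [0.6207 0.637  0.6541] y [-0.2184 -0.1861 -0.1545] z [0.2092 0.2106 0.2137]
side0 bench 2534 x [0.3506 0.3867 0.4191] y [0.0016 0.1145 0.2959] z [-0.0003  0.0029  0.0152]
side0 deck 4721 [ 537.4 -181.8] [177.  263.1] 88.26
side0 rim 919 [ 570. -182.] [124.7 173.6] 88.19
side0 bar 1809 [ 432.2 -177.6] [178.9  48.6] 88.49
side0 bar 1809 x [0.4085 0.4254 0.4499] y [-0.2646 -0.1919 -0.0915] z [0.0511 0.0573 0.0602]
side0 hook 458 x [0.5194 0.5515 0.5831] y [-0.1887 -0.1832 -0.177 ] z [0.1724 0.1898 0.2125]
0.516 75 y -0.1825 z 0.1769 0.213
0.524 46 y -0.183 z 0.1733 0.2125
0.532 43 y -0.1823 z 0.1708 0.2115
0.54 47 y -0.1826 z 0.1717 0.2113
0.548 42 y -0.1832 z 0.1702 0.2114
0.556 104 y -0.1837 z 0.1738 0.2125
0.564 49 y -0.1857 z 0.1784 0.2125
0.572 34 y -0.1854 z 0.1793 0.1885
0.58 18 y -0.186 z 0.1783 0.1877
side0 coltop 604 [ 640.  -184.8] [68.9 35.5] 89.9
side0 coltop 604 x [0.623  0.6378 0.6575] y [-0.2186 -0.1887 -0.1522] z [0.2091 0.2131 0.2151]
```

Emit:
servo_tool --hand '[0,0,0,0,0,0,0,0]' --slide '[[0,0,0],[0,0,0],[0,0,0],[0,0,0],[0,0,0],[0,0,0],[0,0,0],[0,0,0]]' --rot '[[0.12,0,0],[0.12,0,0],[0.12,0,0],[0.12,0,0],[0.12,0,0],[0.12,0,0],[0.12,0,0],[0.12,0,0]]'

```text
clock: 0.82
tool_pos: [0.2356, 0.6323, 0.245]
orientation: [1.024, 1.316, -1.025]
contact_force: [0.5, -0.6, -0.7]
finger_gap: 1.001
```

Emit:
servo_tool --hand '[0,0,0,0,0,0,0,0]' --slide '[[0,0,0],[0,0,0],[0,0,0],[0,0,0],[0,0,0],[0,0,0],[0,0,0],[0,0,0]]' --rot '[[0.12,0,0],[0.12,0,0],[0.12,0,0],[0.12,0,0],[0.12,0,0],[0.12,0,0],[0.12,0,0],[0.12,0,0]]'

```text
clock: 1.48
tool_pos: [0.2356, 0.6324, 0.245]
orientation: [1.711, 0.783, -1.712]
contact_force: [0.7, 0.6, -0.9]
finger_gap: 0.998
```

```bash
cat >> h.py <<'E'
def st():
    o=monitor.get_obs(); M=R.from_rotvec(o['orientation']).as_matrix()
    print('t',round(o['clock'],2),'tcp',o['tool_pos'].round(4),'yaw y',np.degrees(np.arctan2(M[1,1],M[0,1])).round(2),'x',M[:,0].round(3),'F',o['contact_force'].round(1),'gap',round(o['finger_gap'],3),'q',o['q'].round(2)); return o,M
def to(p):
    o,M=st(); print('slide cm',(M.T@(np.asarray(p)-o['tool_pos'])*100).round(2))
E
python3 -c "
from h import *
to([.492,.388,.26])"
```

```text
t 1.48 tcp [0.2356 0.6324 0.245 ] yaw y -40.78 x [-0.    -0.001 -1.   ] F [ 0.7  0.6 -0.9] gap 0.998 q [-1.58  0.63  0.55  1.45 -0.34  1.16 -1.7 ]
slide cm [-1.5  35.38  1.75]
```

Emit:
servo_tool --hand '[0,0,0,0,0,0,0,0]' --slide '[[-0.5,2.8,0.15],[-0.5,2.8,0.15],[-0.5,2.8,0.15],[0,2.8,0.15],[0,2.8,0.15],[0,2.8,0.15],[0,2.8,0.15],[0,2.8,0.15]]' --rot '[[0,0,0],[0,0,0],[0,0,0],[0,0,0],[0,0,0],[0,0,0],[0,0,0],[0,0,0]]'

```text
clock: 2.15
tool_pos: [0.3991, 0.477, 0.2601]
orientation: [1.707, 0.788, -1.708]
contact_force: [0.4, -0.0, -0.4]
finger_gap: 0.998
```

Emit:
servo_tool --hand '[0,0,0,0,0,0]' --slide '[[0,2.8,0.15],[0,2.8,0.15],[0,2.8,0.15],[0,2.6,0.1],[0,2,0],[0,0,0]]' --rot '[[0,0,0],[0,0,0],[0,0,0],[0,0,0],[0,0,0],[0,0,0]]'

```text
clock: 2.65
tool_pos: [0.4974, 0.3849, 0.2605]
orientation: [1.712, 0.78, -1.71]
contact_force: [0.2, -0.9, -0.6]
finger_gap: 1.004
```

```bash
python3 - <<'E'
from h import *
st()
c=snap('wrist','w1'); W=cloud(c); f=c['frame'].astype(int)
snap('side','s1')
m=(f.max(-1)<60)&(W[...,2]>.16)&(W[...,2]<.215)&(c['z_map']>0)&(np.hypot(W[...,0]-.492,W[...,1]-.388)<.06)
p=W[m]; print(len(p)); t=p[p[:,2]>.19]
for q in(p,t): r=cv2.minAreaRect((q[:,:2]*1000).astype(np.float32)); print(r, np.median(q,0).round(4), q[:,2].max())
E
```

```text
t 2.65 tcp [0.4974 0.3849 0.2605] yaw y -40.81 x [ 0.002 -0.002 -1.   ] F [ 0.2 -0.9 -0.6] gap 1.004 q [-1.07  0.55  0.56  1.56 -0.31  1.12 -1.15]
2952
((499.5895690917969, 401.6698913574219), (52.348106384277344, 14.52514934539795), 53.49610900878906) [0.5027 0.405  0.1979] 0.20038484448612195
((499.558349609375, 401.65521240234375), (52.29923629760742, 14.515229225158691), 53.3248405456543) [0.5012 0.4035 0.1981] 0.20038484448612195
```

View pics/w1.png

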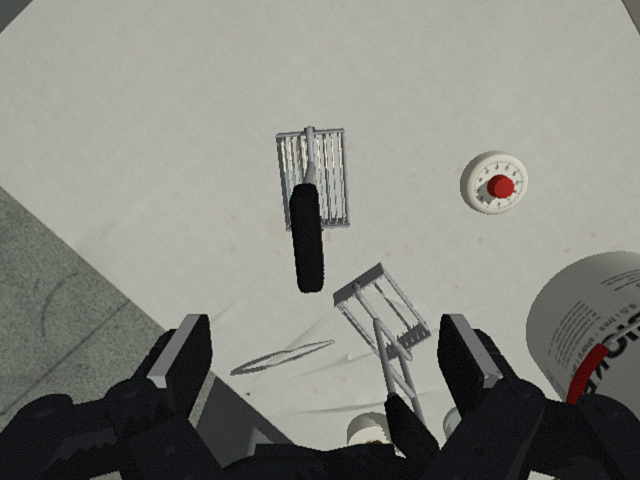

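View pics/s1.png

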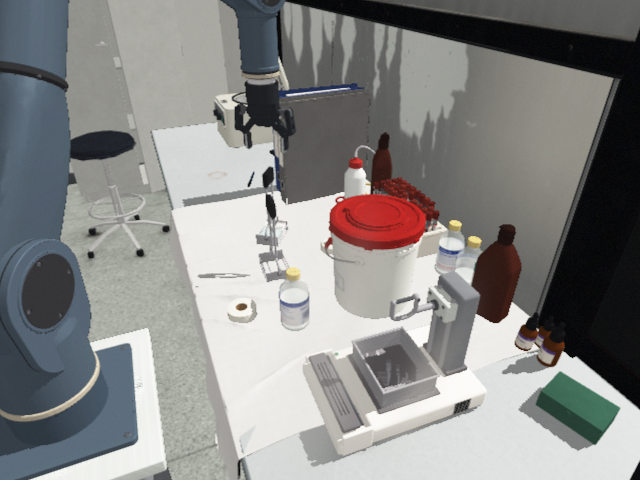

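The wrist view shows the grip top at (308,240) over the basket with slides at (315,175): centre about (0.4996, 0.4017), long axis yaw about 53°.

```bash
python3 -c "
from h import *
to([.4996,.4017,.260])
c=load('w1');W=cloud(c);x,y,z=W[...,0],W[...,1],W[...,2]
m=(z>.02)&(z<.04)&(np.hypot(x-.5,y-.4)<.065)&(c['z_map']>0)
print(cv2.minAreaRect((W[m][:,:2]*1000).astype(np.float32)))
"
```

```text
t 2.75 tcp [0.4941 0.3889 0.2601] yaw y -40.55 x [-0. -0. -1.] F [-0.5  0.6  0. ] gap 1.0 q [-1.07  0.55  0.55  1.56 -0.31  1.12 -1.16]
slide cm [ 0.01 -0.42 -1.33]
((499.56549072265625, 401.88970947265625), (97.29560852050781, 62.234806060791016), 53.20713806152344)
```

Emit:
servo_tool --hand '[0,0,0,0]' --slide '[[0,-0.2,-0.6],[0,-0.2,-0.7],[0,0,0],[0,0,0]]' --rot '[[-0.03,0,0],[-0.035,0,0],[0,0,0],[0,0,0]]'

```text
clock: 3.08
tool_pos: [0.4983, 0.4036, 0.2599]
orientation: [1.662, 0.837, -1.662]
contact_force: [-0.9, -0.2, -0.6]
finger_gap: 1.004
```

```bash
python3 - <<'E'
from h import *
st()
c=snap('wrist','w2'); W=cloud(c); f=c['frame'].astype(int)
x,y,z=W[...,0],W[...,1],W[...,2]; n=(np.hypot(x-.5,y-.4)<.065)&(c['z_map']>0)
for m in(n&(f.max(-1)<60)&(z>.18)&(z<.215), n&(z>.02)&(z<.04)): print(cv2.minAreaRect((W[m][:,:2]*1000).astype(np.float32)),W[m][:,2].max())
to([.4996,.4017,.182])
E
```

```text
t 3.08 tcp [0.4983 0.4036 0.2599] yaw y -36.57 x [-0.  0. -1.] F [-0.9 -0.2 -0.6] gap 1.004 q [-1.06  0.56  0.53  1.52 -0.3   1.14 -1.11]
((499.4393005371094, 401.78509521484375), (52.64895248413086, 14.94430923461914), 53.539371490478516) 0.2005850682452307
((500.426025390625, 403.0469970703125), (94.56309509277344, 62.257354736328125), 53.565975189208984) 0.03978465547078719
t 3.13 tcp [0.4984 0.4029 0.26  ] yaw y -36.64 x [-0. -0. -1.] F [0.3 0.3 0.7] gap 1.0 q [-1.06  0.56  0.53  1.53 -0.3   1.14 -1.11]
slide cm [7.8  0.17 0.03]
```

View pics/w2.png

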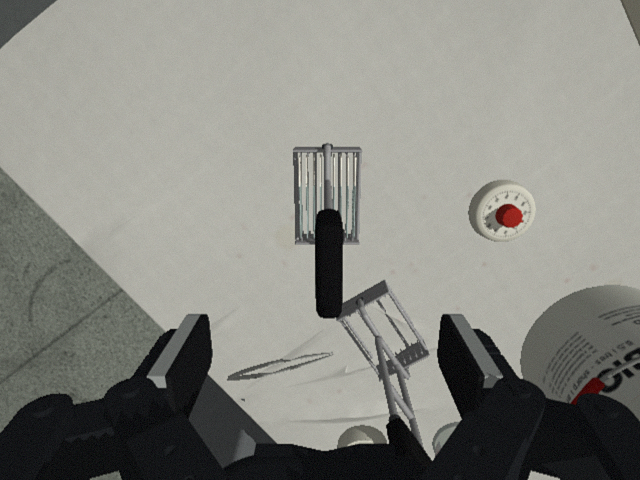

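The grip at (329,262) is centred between the fingers and aligned with them, so I'll descend and close.

Emit:
servo_tool --hand '[0,0,0,0,0]' --slide '[[2,0.15,0],[2,0,0],[2,0,0],[1.8,0,0],[0,0,0]]' --rot '[[0,0,0],[0,0,0],[0,0,0],[0,0,0],[0,0,0]]'

```text
clock: 3.55
tool_pos: [0.4982, 0.4004, 0.1789]
orientation: [1.658, 0.833, -1.668]
contact_force: [-0.9, -0.5, -0.4]
finger_gap: 1.002
```

Emit:
servo_tool --hand '[1,1,1,1,1,1,1,1]' --slide '[[0,0,0],[0,0,0],[0,0,0],[0,0,0],[0,0,0],[0,0,0],[0,0,0],[0,0,0]]' --rot '[[0,0,0],[0,0,0],[0,0,0],[0,0,0],[0,0,0],[0,0,0],[0,0,0],[0,0,0]]'

```text
clock: 4.22
tool_pos: [0.5005, 0.4017, 0.183]
orientation: [1.665, 0.835, -1.663]
contact_force: [-0.1, 0.4, 5.6]
finger_gap: 0.152
```

```bash
python3 - <<'E'
from h import *
st()
snap('side','s3')
E
```

```text
t 4.22 tcp [0.5005 0.4017 0.183 ] yaw y -36.72 x [ 0.001  0.001 -1.   ] F [-0.1  0.4  5.6] gap 0.152 q [-1.04  0.63  0.5   1.63 -0.35  0.97 -1.07]
```

View pics/s3.png

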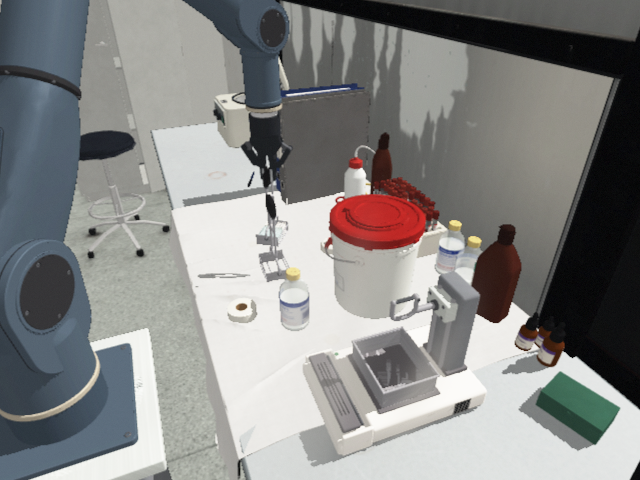

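Emit:
servo_tool --hand '[1,1,1,1,1,1,1,1]' --slide '[[-1.5,0,0],[-3,0,0],[-3.5,0,0],[-3.5,0,0],[-3.5,0,0],[-3.5,0,0],[-3.5,0,0],[-3,0,0]]' --rot '[[0,0,0],[0,0,0],[0,0,0],[0,0,0],[0,0,0],[0,0,0],[0,0,0],[0,0,0]]'

```text
clock: 4.93
tool_pos: [0.4999, 0.4007, 0.4343]
orientation: [1.664, 0.834, -1.664]
contact_force: [0.2, 1.2, -4.0]
finger_gap: 0.153
```

```bash
python3 - <<'E'
from h import *
to([.46,-.18,.435])
c=snap('scene','c3')
E
```

```text
t 4.93 tcp [0.4999 0.4007 0.4343] yaw y -36.74 x [ 0. -0. -1.] F [ 0.2  1.2 -4. ] gap 0.153 q [-1.06  0.48  0.58  1.19 -0.25  1.54 -1.17]
slide cm [-0.07 31.54 48.93]
```

View pics/c3.png

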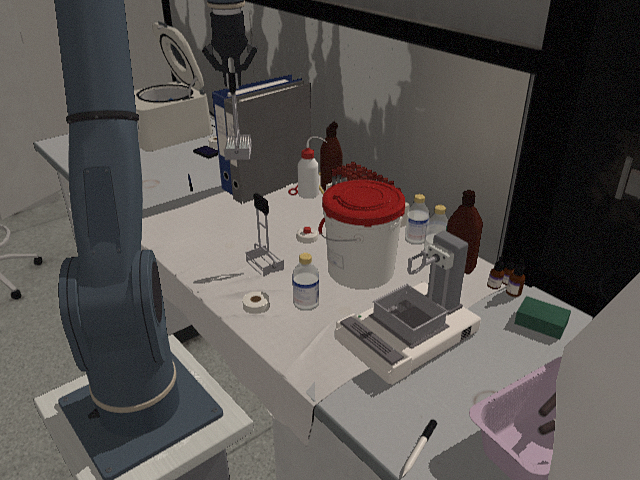

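Emit:
servo_tool --hand '[1,1,1,1,1,1]' --slide '[[0,0,0],[0,0,0],[0,0,0],[0,0,0],[0,0,0],[0,0,0]]' --rot '[[-0.1,0,0],[-0.1,0,0],[-0.1,0,0],[-0.1,0,0],[-0.1,0,0],[-0.106,0,0]]'

```text
clock: 5.48
tool_pos: [0.4999, 0.4009, 0.4312]
orientation: [1.23, 1.195, -1.233]
contact_force: [-0.8, 0.3, -3.1]
finger_gap: 0.159
```

Emit:
servo_tool --hand '[1,1,1,1,1,1,1,1]' --slide '[[0,-0.2,2],[0,-0.2,3],[0,-0.2,3.5],[0,-0.2,3.5],[0,-0.2,3.5],[0,-0.2,3.5],[0,-0.2,3.5],[0,-0.2,3.5]]' --rot '[[0,0,0],[0,0,0],[0,0,0],[0,0,0],[0,0,0],[0,0,0],[0,0,0],[0,0,0]]'

```text
clock: 6.15
tool_pos: [0.4742, 0.14, 0.4316]
orientation: [1.234, 1.193, -1.236]
contact_force: [1.3, -0.6, -3.3]
finger_gap: 0.151
```

Emit:
servo_tool --hand '[1,1,1,1,1,1,1,1]' --slide '[[0,-0.3,3.5],[0,-0.3,3.5],[0,-0.3,3.5],[0,-0.3,3.5],[0,-0.3,3.5],[0,-0.3,3.5],[0,-0.3,3.5],[0,0,2]]' --rot '[[0,0,0],[0,0,0],[0,0,0],[0,0,0],[0,0,0],[0,0,0],[0,0,0],[0,0,0]]'

```text
clock: 6.82
tool_pos: [0.4428, -0.1264, 0.4321]
orientation: [1.237, 1.19, -1.239]
contact_force: [-0.1, 0.3, -4.3]
finger_gap: 0.154
```

```bash
python3 - <<'E'
from h import *
to([.46,-.18,.435])
c=snap('wrist','w4');c=snap('scene','c4');st()
E
```

```text
t 6.82 tcp [ 0.4428 -0.1264  0.4321] yaw y -2.25 x [-0.001 -0.001 -1.   ] F [-0.1  0.3 -4.3] gap 0.154 q [-0.39  0.15  0.68  1.64 -0.09  1.39  0.26]
slide cm [-0.29  1.93  5.29]
t 6.92 tcp [ 0.4432 -0.1265  0.4321] yaw y -2.41 x [-0.001 -0.001 -1.   ] F [ 0.  -0.4 -3.1] gap 0.155 q [-0.39  0.15  0.68  1.64 -0.09  1.39  0.26]
```

View pics/w4.png

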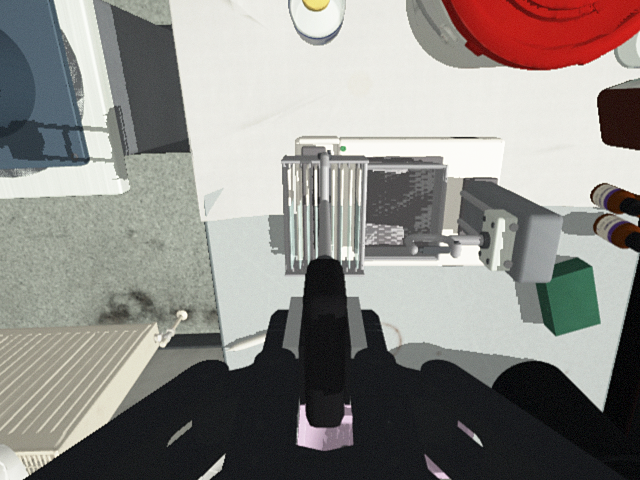

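View pics/c4.png

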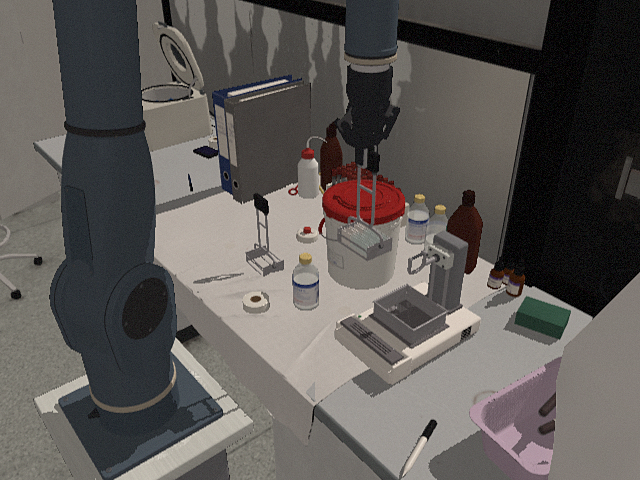

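```bash
python3 - <<'E'
from h import *
c=load('w4');W=cloud(c);W=W[c['z_map']>0];x,y,z=W.T
D=(x>.38)&(x<.75)&(y>-.32)&(y<-.05)
def rect(name,m):
    p=W[m][:,:2].astype(np.float32)*1000
    r=cv2.minAreaRect(p); print(name,len(p),np.round(r[0],1),np.round(r[1],1),round(r[2],2))
rect('coltop',D&(z>.208)&(z<.218)&(x>.615)); rect('rim',D&(z>.083)&(z<.091)&(x>.47)); rect('deck',D&(z>.04)&(z<.05))
p=W[D&(z>.165)&(z<.235)&(x<.585)&(x>.505)&(abs(y+.183)<.03)]
for a in np.arange(.508,.585,.004):
    q=p[(p[:,0]>=a)&(p[:,0]<a+.004)]
    if len(q): print(round(a,3),len(q),'y',q[:,1].min().round(4),q[:,1].max().round(4),'z',q[:,2].min().round(4),q[:,2].max().round(4))
E
```

```text
coltop 2440 [ 641.7 -182.6] [68.7 35.3] 87.42
rim 1126 [ 573.  -181.1] [122.5 161.9] 87.34
deck 12416 [ 539.  -178.7] [174.8 262.5] 87.7
0.516 1 y -0.1792 -0.1792 z 0.2077 0.2077
0.52 90 y -0.183 -0.1751 z 0.1796 0.2116
0.524 64 y -0.1826 -0.1747 z 0.1755 0.2118
0.528 40 y -0.1815 -0.1754 z 0.1728 0.2087
0.532 61 y -0.1827 -0.1754 z 0.17 0.2103
0.536 60 y -0.183 -0.1757 z 0.1704 0.2101
0.54 60 y -0.1835 -0.1757 z 0.1709 0.2094
0.544 64 y -0.1833 -0.1764 z 0.1706 0.2087
0.548 69 y -0.1835 -0.1763 z 0.1716 0.2097
0.552 65 y -0.1833 -0.1764 z 0.1706 0.2097
0.556 64 y -0.1841 -0.1763 z 0.1721 0.2099
0.56 143 y -0.1889 -0.1723 z 0.1753 0.2113
0.564 98 y -0.1889 -0.1727 z 0.1779 0.2116
0.568 40 y -0.1862 -0.1744 z 0.179 0.2099
0.572 27 y -0.1802 -0.1754 z 0.1795 0.186
0.576 39 y -0.1853 -0.1753 z 0.179 0.1861
0.58 45 y -0.1856 -0.1758 z 0.1795 0.186
0.584 8 y -0.1842 -0.1761 z 0.18 0.1851
```

Emit:
servo_tool --hand '[1,1,1,1,1,1,1,1]' --slide '[[0,1.3,2.5],[0,1.4,2.65],[2,0,0],[3,0,0],[3,0,0],[3,0,0],[2,0,0],[0.5,0,0]]' --rot '[[0,0,0],[0,0,0],[0,0,0],[0,0,0],[0,0,0],[0,0,0],[0,0,0],[0,0,0]]'

```text
clock: 7.58
tool_pos: [0.4682, -0.173, 0.2937]
orientation: [1.233, 1.198, -1.238]
contact_force: [-0.5, -0.7, -2.4]
finger_gap: 0.154
```

Emit:
servo_tool --hand '[1,1]' --slide '[[0,0,0],[0,0,0]]' --rot '[[0,0,0],[0,0,0]]'

```text
clock: 7.75
tool_pos: [0.4704, -0.1746, 0.298]
orientation: [1.235, 1.192, -1.235]
contact_force: [-0.1, 0.3, -2.7]
finger_gap: 0.155
```

```bash
python3 - <<'E'
from h import *
to([.468,-.179,.287])
for n,f,k in(('scene','c5',(250,140,330,480)),('side','s5',(280,120,330,480))):
    c=snap(n,f)
a=cv2.imread('pics/c5.png')[190:350,340:500]; b=cv2.imread('pics/s5.png')[210:410,290:490]
cv2.imwrite('pics/z5.png',cv2.convertScaleAbs(np.hstack([cv2.resize(i,(400,400),interpolation=2) for i in(a,b)]),alpha=1.3))
E
```

```text
t 7.75 tcp [ 0.4704 -0.1746  0.298 ] yaw y -2.0 x [ 0. -0. -1.] F [-0.1  0.3 -2.7] gap 0.155 q [-0.23  0.32  0.68  1.82 -0.23  1.08  0.49]
slide cm [ 1.1  -0.22  0.45]
```

View pics/z5.png

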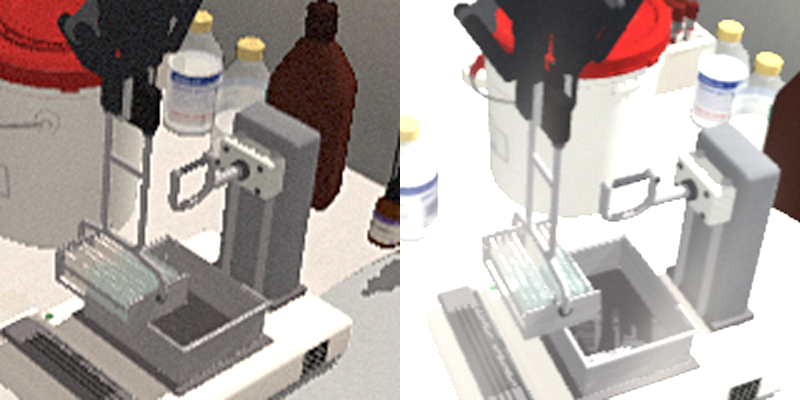

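```bash
cat >> h.py <<'E'
def rel(n):
    c=load(n);W=cloud(c);ok=c['z_map']>0
    o=monitor.get_obs(); t=o['tool_pos']; x,y,z=W[...,0],W[...,1],W[...,2]
    m=ok&(abs(x-t[0])<.012)&(abs(y-t[1])<.014)&(z<t[2]-.025)&(z>t[2]-.1)
    p=W[m]; print(n,'xbar',len(p),np.median(p,0).round(4) if len(p) else '', p[:,2].min().round(4),p[:,2].max().round(4))
    m=ok&(abs(x-t[0])<.02)&(abs(abs(y-t[1])-.021)<.006)&(z<t[2]-.03)&(z>t[2]-.12)
    p=W[m]
    for s in(-1,1):
        q=p[np.sign(p[:,1]-t[1])==s]; print('  upright',s,len(q),np.median(q,0).round(4) if len(q) else '')
    m=ok&(x>max(.5,t[0]+.015))&(x<.532)&(abs(y+.181)<.015)&(z>.18)&(z<.206)
    p=W[m]; print('  post',len(p),np.median(p,0).round(4) if len(p) else '')
    print('  tcp',t.round(4))
E
python3 -c "
from h import *
rel('c5');rel('s5')"
```

```text
c5 xbar 38 [ 0.4675 -0.1755  0.2367] 0.2247 0.2402
  upright -1 130 [ 0.4663 -0.1992  0.2275]
  upright 1 107 [ 0.4678 -0.1573  0.2243]
  post 45 [ 0.5207 -0.1822  0.1918]
  tcp [ 0.4708 -0.1749  0.2987]
s5 xbar 56 [ 0.4688 -0.1755  0.2403] 0.2355 0.2427
  upright -1 197 [ 0.4679 -0.2     0.2297]
  upright 1 164 [ 0.4696 -0.1581  0.2244]
  post 67 [ 0.5217 -0.1829  0.1921]
  tcp [ 0.4708 -0.1749  0.2987]
```

Emit:
servo_tool --hand '[1,1,1,1,1,1,1]' --slide '[[0.6,0,0.2],[0.6,0,0],[0,0,0],[0,1,0],[0,1,0],[0,1,0],[0,0,0]]' --rot '[[0,0,0],[0,0,0],[0,0,0],[0,0,0],[0,0,0],[0,0,0],[0,0,0]]'

```text
clock: 8.43
tool_pos: [0.5029, -0.1773, 0.2852]
orientation: [1.234, 1.192, -1.233]
contact_force: [0.8, 0.8, -2.4]
finger_gap: 0.156
```

```bash
python3 - <<'E'
from h import *
to([.534,-.179,.287])
for n,f in(('scene','c6'),('side','s6')): snap(n,f); rel(f)
a=cv2.imread('pics/c6.png')[190:310,360:480]; b=cv2.imread('pics/s6.png')[230:370,330:470]
cv2.imwrite('pics/z6.png',cv2.convertScaleAbs(np.hstack([cv2.resize(i,(400,400),interpolation=2) for i in(a,b)]),alpha=1.3))
E
```

```text
t 8.43 tcp [ 0.5029 -0.1773  0.2852] yaw y -1.9 x [ 0.001 -0.001 -1.   ] F [ 0.8  0.8 -2.4] gap 0.156 q [-0.2   0.39  0.66  1.77 -0.27  1.08  0.51]
slide cm [-0.18  3.12  0.07]
c6 xbar 36 [ 0.4997 -0.1764  0.2236] 0.2198 0.2268
  upright -1 125 [ 0.4991 -0.2014  0.2128]
  upright 1 111 [ 0.5005 -0.1599  0.2093]
  post 8 [ 0.5192 -0.1802  0.1959]
  tcp [ 0.5014 -0.1775  0.285 ]
s6 xbar 55 [ 0.4993 -0.1775  0.2269] 0.2235 0.229
  upright -1 198 [ 0.4985 -0.2027  0.2144]
  upright 1 156 [ 0.4999 -0.1607  0.2078]
  post 67 [ 0.5216 -0.1828  0.1935]
  tcp [ 0.5004 -0.1777  0.285 ]
```

View pics/z6.png

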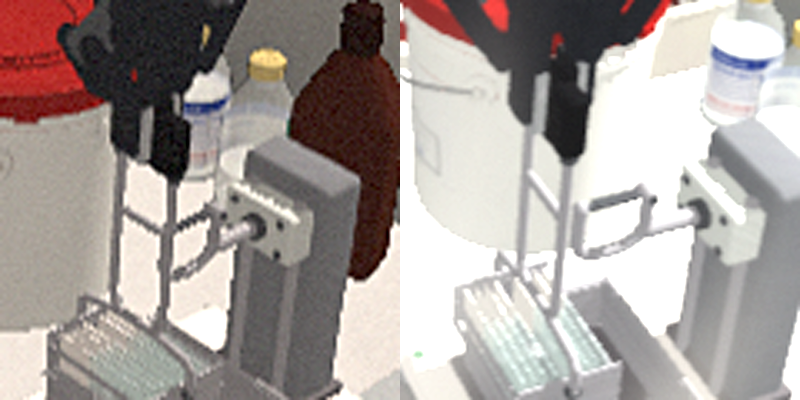

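Emit:
servo_tool --hand '[1,1,1,1,1,1]' --slide '[[0,0.8,0],[0,0.9,0],[0,0.9,0],[0,0.7,0],[0,0,0],[0,0,0]]' --rot '[[0,0,0],[0,0,0],[0,0,0],[0,0,0],[0,0,0],[0,0,0]]'

```text
clock: 9.03
tool_pos: [0.5332, -0.1789, 0.285]
orientation: [1.234, 1.193, -1.235]
contact_force: [-0.5, 0.2, -3.4]
finger_gap: 0.154
```

```bash
python3 - <<'E'
from h import *
st()
for n,f in(('scene','c7'),('side','s7')): snap(n,f); rel(f)
st()
a=cv2.imread('pics/c7.png')[210:300,390:480]; b=cv2.imread('pics/s7.png')[260:350,360:450]
cv2.imwrite('pics/z7.png',cv2.convertScaleAbs(np.hstack([cv2.resize(i,(400,400),interpolation=2) for i in(a,b)]),alpha=1.3))
E
```

```text
t 9.03 tcp [ 0.5332 -0.1789  0.285 ] yaw y -1.99 x [-0.001 -0.    -1.   ] F [-0.5  0.2 -3.4] gap 0.154 q [-0.19  0.44  0.65  1.69 -0.29  1.11  0.51]
c7 xbar 74 [ 0.5299 -0.1809  0.2086] 0.1856 0.2268
  upright -1 118 [ 0.5289 -0.203   0.2166]
  upright 1 106 [ 0.5307 -0.1613  0.2139]
  post 0 
  tcp [ 0.5327 -0.179   0.2851]
s7 xbar 132 [ 0.5293 -0.1827  0.2109] 0.1865 0.2287
  upright -1 197 [ 0.5295 -0.2041  0.2166]
  upright 1 126 [ 0.5307 -0.1619  0.2212]
  post 0 
  tcp [ 0.5325 -0.179   0.2852]
t 9.13 tcp [ 0.5325 -0.179   0.2852] yaw y -2.03 x [-0.001 -0.    -1.   ] F [ 0.  -0.5 -3.4] gap 0.156 q [-0.19  0.44  0.65  1.7  -0.29  1.11  0.51]
```

View pics/z7.png

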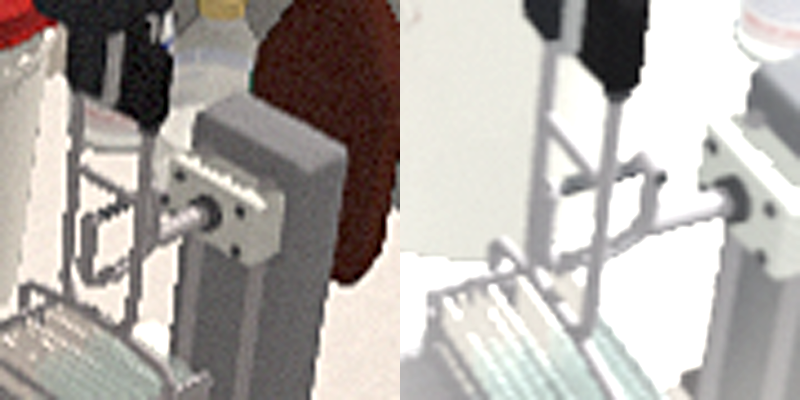

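Emit:
servo_tool --hand '[1,1,1,1,1,1]' --slide '[[0,0.1,0],[0.5,0,0],[0.5,0,0],[0.5,0,0],[0.5,0,0],[0,0,0]]' --rot '[[0,0,0],[0,0,0],[0,0,0],[0,0,0],[0,0,0],[0,0,0]]'

```text
clock: 9.63
tool_pos: [0.5337, -0.1788, 0.2645]
orientation: [1.235, 1.193, -1.235]
contact_force: [-1.2, -1.0, 1.0]
finger_gap: 0.155
```

```bash
python3 - <<'E'
from h import *
st()
for n,f in(('scene','c8'),('side','s8')): snap(n,f)
st()
a=cv2.imread('pics/c8.png')[210:300,390:480]; b=cv2.imread('pics/s8.png')[260:350,360:450]
cv2.imwrite('pics/z8.png',cv2.convertScaleAbs(np.hstack([cv2.resize(i,(400,400),interpolation=2) for i in(a,b)]),alpha=1.3))
E
```

```text
t 9.63 tcp [ 0.5337 -0.1788  0.2645] yaw y -2.0 x [-0.001 -0.    -1.   ] F [-1.2 -1.   1. ] gap 0.155 q [-0.18  0.46  0.64  1.73 -0.3   1.06  0.53]
t 9.73 tcp [ 0.5335 -0.179   0.2652] yaw y -2.02 x [-0.001  0.    -1.   ] F [-1.7 -0.2  0.5] gap 0.156 q [-0.18  0.45  0.64  1.72 -0.3   1.06  0.52]
```

View pics/z8.png

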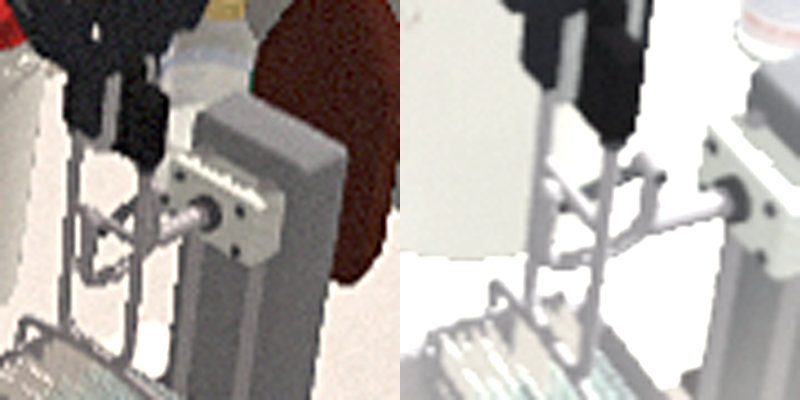

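The crossbar is behind the nose and the gate is deflecting, so I'll keep going down.

Emit:
servo_tool --hand '[1,1,1,1,1]' --slide '[[0.5,0,0],[0.5,0,0],[0.5,0,0],[0,0,0],[0,0,0]]' --rot '[[0,0,0],[0,0,0],[0,0,0],[0,0,0],[0,0,0]]'

```text
clock: 10.15
tool_pos: [0.5321, -0.1785, 0.2491]
orientation: [1.234, 1.196, -1.238]
contact_force: [0.4, -0.3, -3.0]
finger_gap: 0.153
```

```bash
cat >> h.py <<'E'
def look(k):
    for n,f in(('scene','c%d'%k),('side','s%d'%k)): snap(n,f)
    st()
    a=cv2.imread('pics/c%d.png'%k)[210:300,390:480]; b=cv2.imread('pics/s%d.png'%k)[260:350,360:450]
    cv2.imwrite('pics/z%d.png'%k,cv2.convertScaleAbs(np.hstack([cv2.resize(i,(400,400),interpolation=2) for i in(a,b)]),alpha=1.3))
E
python3 - <<'E'
from h import *
st();look(9)
E
```

```text
t 10.15 tcp [ 0.5321 -0.1785  0.2491] yaw y -2.04 x [-0.004  0.001 -1.   ] F [ 0.4 -0.3 -3. ] gap 0.153 q [-0.17  0.47  0.63  1.75 -0.31  1.03  0.54]
t 10.25 tcp [ 0.5337 -0.1786  0.2497] yaw y -2.01 x [-0.001  0.    -1.   ] F [ 0.6 -0.3 -2.7] gap 0.154 q [-0.17  0.47  0.63  1.75 -0.32  1.03  0.54]
```

View pics/z9.png

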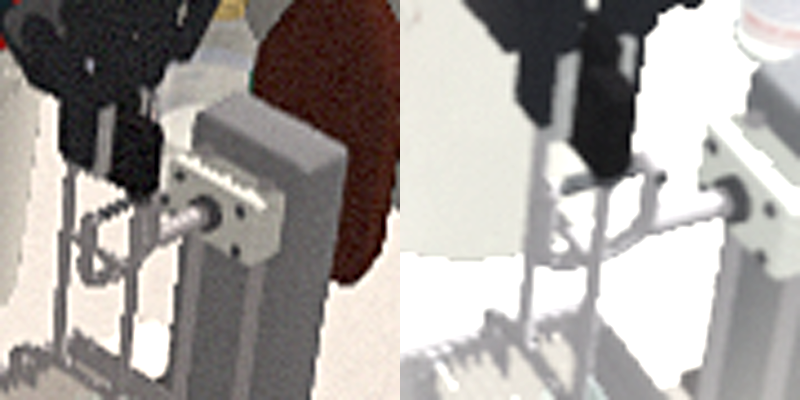

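The gate has snapped back level in both views and the force is back to carrier weight. I'll lower it into the bowl.

Emit:
servo_tool --hand '[1,1,1,1,1]' --slide '[[0.3,0.4,0],[0.3,0.3,0],[0.3,0,0],[0,0,0],[0,0,0]]' --rot '[[0,0,0],[0,0,0],[0,0,0],[0,0,0],[0,0,0]]'

```text
clock: 10.67
tool_pos: [0.5408, -0.179, 0.2409]
orientation: [1.235, 1.193, -1.236]
contact_force: [0.6, -0.2, -2.8]
finger_gap: 0.154
```

```bash
python3 - <<'E'
from h import *
st();look(10)
E
```

```text
t 10.67 tcp [ 0.5408 -0.179   0.2409] yaw y -2.01 x [-0.001  0.    -1.   ] F [ 0.6 -0.2 -2.8] gap 0.154 q [-0.16  0.49  0.62  1.74 -0.33  1.02  0.54]
t 10.77 tcp [ 0.5409 -0.1792  0.2413] yaw y -2.02 x [-0. -0. -1.] F [ 0.3  0.3 -2.8] gap 0.157 q [-0.16  0.49  0.62  1.74 -0.33  1.02  0.54]
```

View pics/z10.png

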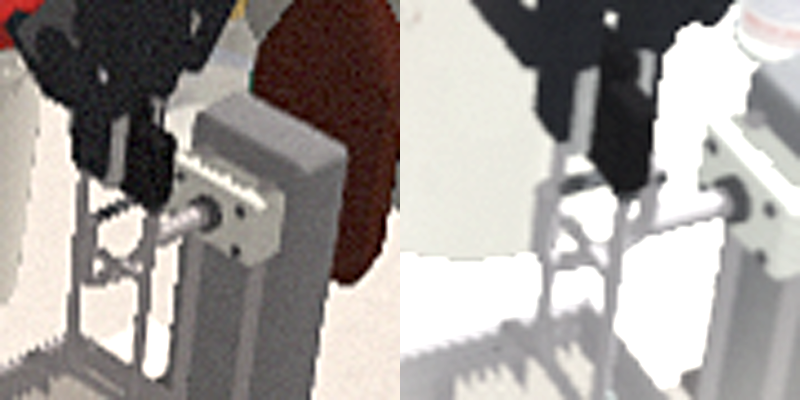

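Still full weight, so it isn't seated yet. I'll lower it in 1 mm steps.

Emit:
servo_tool --hand '[1,1,1,1]' --slide '[[0.1,0,0],[0.1,0,0],[0,0,0],[0,0,0]]' --rot '[[0,0,0],[0,0,0],[0,0,0],[0,0,0]]'

```text
clock: 11.1
tool_pos: [0.541, -0.1793, 0.2397]
orientation: [1.235, 1.192, -1.235]
contact_force: [-0.6, 0.1, 1.0]
finger_gap: 0.154
```

Emit:
servo_tool --hand '[1,1,1]' --slide '[[0.1,0,0],[0,0,0],[0,0,0]]' --rot '[[0,0,0],[0,0,0],[0,0,0]]'

```text
clock: 11.35
tool_pos: [0.5411, -0.1794, 0.2393]
orientation: [1.236, 1.191, -1.234]
contact_force: [-2.6, 1.6, 9.0]
finger_gap: 0.159
```

Seated: contact at a TCP height of about 0.240. I'll relax the pressure and open.

Emit:
servo_tool --hand '[1,1,1]' --slide '[[-0.15,0,0],[0,0,0],[0,0,0]]' --rot '[[0,0,0],[0,0,0],[0,0,0]]'

```text
clock: 11.6
tool_pos: [0.5409, -0.1791, 0.2397]
orientation: [1.235, 1.192, -1.235]
contact_force: [0.1, -0.4, -0.2]
finger_gap: 0.157
```

Emit:
servo_tool --hand '[0.6,0.6,0.6,0.6,0.6,0.6]' --slide '[[0,0,0],[0,0,0],[0,0,0],[0,0,0],[0,0,0],[0,0,0]]' --rot '[[0,0,0],[0,0,0],[0,0,0],[0,0,0],[0,0,0],[0,0,0]]'

```text
clock: 12.1
tool_pos: [0.5409, -0.1791, 0.2398]
orientation: [1.235, 1.192, -1.235]
contact_force: [-0.5, -0.8, -0.2]
finger_gap: 0.4
```

```bash
python3 - <<'E'
from h import *
st();look(11)
E
```

```text
t 12.1 tcp [ 0.5409 -0.1791  0.2398] yaw y -2.0 x [ 0. -0. -1.] F [-0.5 -0.8 -0.2] gap 0.4 q [-0.16  0.49  0.62  1.74 -0.33  1.01  0.54]
t 12.2 tcp [ 0.5409 -0.1791  0.2398] yaw y -2.0 x [-0.  0. -1.] F [ 0.3 -0.   0.2] gap 0.4 q [-0.16  0.49  0.62  1.74 -0.33  1.01  0.54]
```

View pics/z11.png

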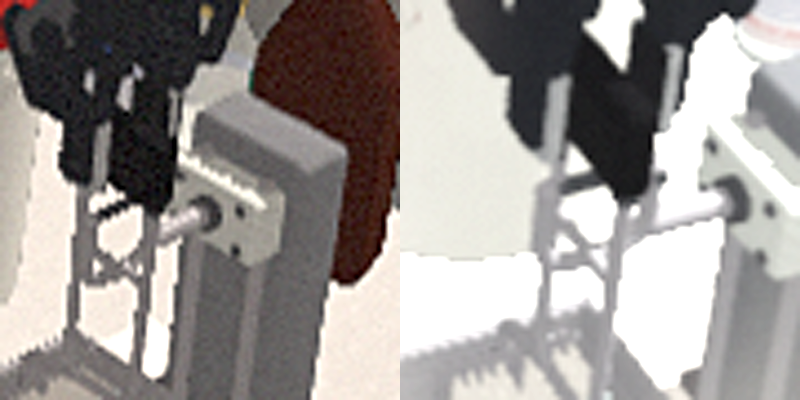

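The carrier hangs free, its crossbar in the bowl under the closed gate. I'll go straight up, then over to the start bar.

Emit:
servo_tool --hand '[0.6,0.6,0.6,0.6,0.6,0.6,0.6,0.6]' --slide '[[-1,0,0],[-1.5,0,0],[-2,0,0],[-3,0,0],[-3,0,0],[-2,-2,0],[0,-3.5,0],[0,-3.5,0]]' --rot '[[0,0,0],[0,0,0],[0,0,0],[0,0,0],[0,0,0],[0,0,0],[0,0,0],[0,0,0]]'

```text
clock: 12.87
tool_pos: [0.4507, -0.1765, 0.3662]
orientation: [1.235, 1.19, -1.234]
contact_force: [-0.9, -0.3, 0.6]
finger_gap: 0.397
```

Emit:
servo_tool --hand '[1,1,1,1,1]' --slide '[[0,-3,0],[0,0,0],[0,0,0],[0,0,0],[0,0,0]]' --rot '[[0,0,0],[0,0,0],[0,0,0],[0,0,0],[0,0,0]]'

```text
clock: 13.28
tool_pos: [0.4219, -0.1748, 0.3651]
orientation: [1.234, 1.192, -1.234]
contact_force: [0.6, 0.1, -1.5]
finger_gap: 0.004
```

```bash
python3 - <<'E'
from h import *
st();look(12);snap('wrist','w12');
for n in['c12','s12','w12']:
    c=load(n);W=cloud(c);f=c['frame'];W=W;ok=c['z_map']>0
    x,y,z=W[...,0],W[...,1],W[...,2]
    m=ok&(z>.0525)&(z<.061)&(x>.395)&(x<.445)&(y>-.275)&(y<-.08)
    m=cv2.morphologyEx(m.astype(np.uint8),cv2.MORPH_OPEN,np.ones((3,3)))>0
    p=W[m]; r=cv2.minAreaRect((p[:,:2]*1000).astype(np.float32)); print(n,len(p),np.round(r[0],1),np.round(r[1],1),round(r[2],1),p[:,2].max(), np.percentile(p[:,1],[.5,99.5]).round(4),np.percentile(p[:,0],[.5,99.5]).round(4))
E
```

```text
t 13.28 tcp [ 0.4219 -0.1748  0.3651] yaw y -1.97 x [ 0.001 -0.    -1.   ] F [ 0.6  0.1 -1.5] gap 0.004 q [-0.29  0.18  0.71  1.79 -0.13  1.22  0.42]
t 13.38 tcp [ 0.4217 -0.1748  0.3647] yaw y -1.98 x [-0.001 -0.001 -1.   ] F [-0.2 -0.3 -0.4] gap -0.001 q [-0.29  0.18  0.71  1.79 -0.13  1.22  0.42]
c12 645 [ 424.2 -177.6] [159.2  32.2] 87.9 0.059209419456871304 [-0.2566 -0.0992] [0.4068 0.4396]
s12 1522 [ 426.2 -175.5] [164.7  32.2] 88.0 0.060771703150130585 [-0.2566 -0.0986] [0.4084 0.4422]
w12 3927 [ 427.4 -176. ] [158.7  30.8] 88.1 0.058945063541484544 [-0.2544 -0.0971] [0.4106 0.4439]
```

View pics/z12.png

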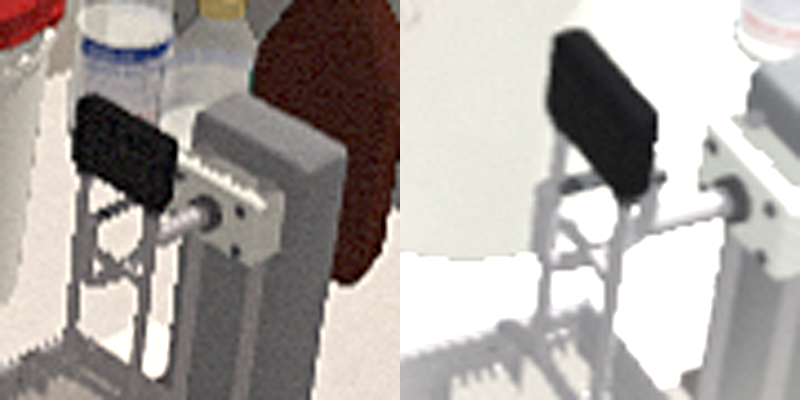

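View pics/w12.png

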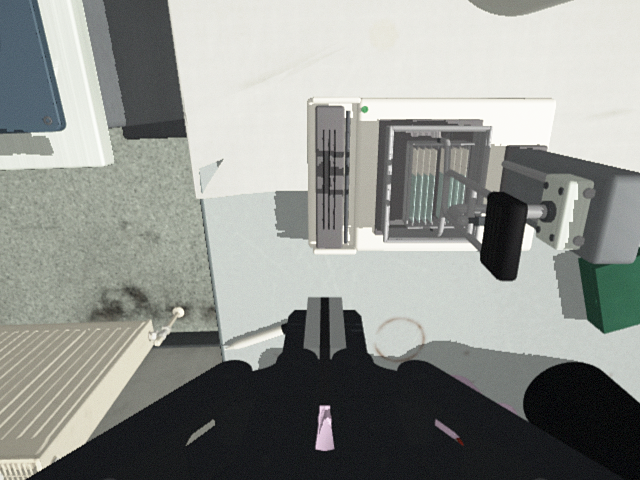

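View pics/s12.png

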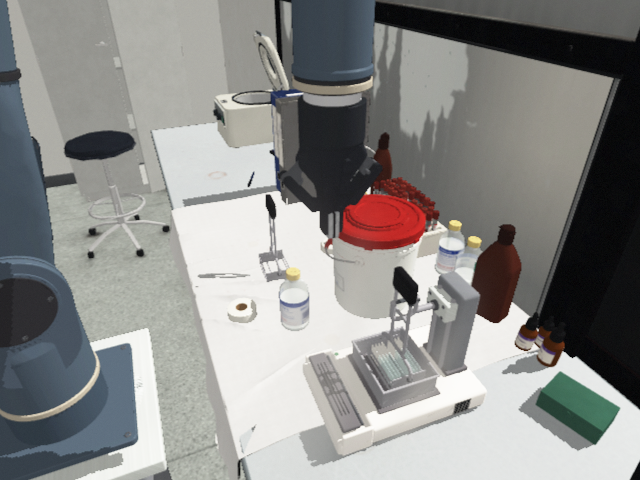

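All three views agree: the bar's centre is about (0.4255, -0.1765), which puts bar_centre at x of about 0.421. The side view shows the carrier hanging on the hook in the dish. I'll descend on the start bar.

Emit:
servo_tool --hand '[1,1,1,1,1,1,1,1]' --slide '[[2,0,0.17],[3.5,0,0],[3.5,0,0],[3.5,0,0],[3.5,0,0],[3.5,0,0],[3.5,0,0],[2,0,0]]' --rot '[[0,0,0],[0,0,0],[0,0,0],[0,0,0],[0,0,0],[0,0,0],[0,0,0],[0,0,0]]'

```text
clock: 14.1
tool_pos: [0.4199, -0.1763, 0.1114]
orientation: [1.233, 1.196, -1.238]
contact_force: [0.1, 0.6, -0.6]
finger_gap: -0.002
```

Emit:
servo_tool --hand '[1,1,1]' --slide '[[1,0,0],[0,0,0],[0,0,0]]' --rot '[[0,0,0],[0,0,0],[0,0,0]]'

```text
clock: 14.35
tool_pos: [0.4209, -0.1769, 0.1043]
orientation: [1.234, 1.193, -1.236]
contact_force: [-0.7, -0.4, -0.3]
finger_gap: 0.0
```

```bash
python3 - <<'E'
from h import *
snap('side','s13');c=snap('scene','c13')
to([.421,-.1765,.071])
a=cv2.imread('pics/c13.png')[260:400,310:450]; b=cv2.imread('pics/s13.png')[290:450,280:440]
cv2.imwrite('pics/z13.png',cv2.convertScaleAbs(np.hstack([cv2.resize(i,(400,400),interpolation=2) for i in(a,b)]),alpha=1.3))
E
```

```text
t 14.45 tcp [ 0.4215 -0.177   0.1054] yaw y -2.01 x [ 0.001 -0.    -1.   ] F [-0.2  0.1  0.7] gap -0.004 q [-0.05  0.51  0.5   2.18 -0.46  0.55  0.76]
slide cm [ 3.44 -0.05 -0.05]
```

View pics/z13.png

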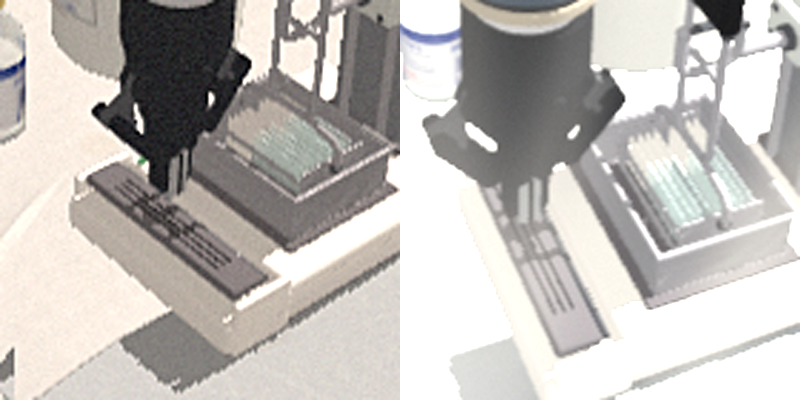

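Emit:
servo_tool --hand '[1,1,1,1,1]' --slide '[[1.5,0,0],[1.3,0,0],[0.3,0,0],[0,0,0],[0,0,0]]' --rot '[[0,0,0],[0,0,0],[0,0,0],[0,0,0],[0,0,0]]'

```text
clock: 14.87
tool_pos: [0.4213, -0.1768, 0.0746]
orientation: [1.235, 1.192, -1.234]
contact_force: [0.8, -0.5, 0.8]
finger_gap: -0.0
```

Emit:
servo_tool --hand '[1,1,1,1]' --slide '[[0.2,0,0],[0.2,0,0],[0,0,0],[0,0,0]]' --rot '[[0,0,0],[0,0,0],[0,0,0],[0,0,0]]'

```text
clock: 15.2
tool_pos: [0.4211, -0.1767, 0.0701]
orientation: [1.235, 1.192, -1.235]
contact_force: [-0.3, -0.1, 1.5]
finger_gap: -0.001
```

Emit:
servo_tool --hand '[1,1,1,1]' --slide '[[0.2,0,0],[0.2,0,0],[0,0,0],[0,0,0]]' --rot '[[0,0,0],[0,0,0],[0,0,0],[0,0,0]]'

```text
clock: 15.53
tool_pos: [0.4202, -0.1767, 0.0658]
orientation: [1.235, 1.193, -1.236]
contact_force: [-4.3, -0.6, 8.5]
finger_gap: -0.0
```

Emit:
servo_tool --hand '[1,1,1,1]' --slide '[[0.15,0,0],[0,0,0],[0,0,0],[0,0,0]]' --rot '[[0,0,0],[0,0,0],[0,0,0],[0,0,0]]'

```text
clock: 15.87
tool_pos: [0.4202, -0.1768, 0.065]
orientation: [1.236, 1.192, -1.235]
contact_force: [-6.2, 1.1, 23.8]
finger_gap: -0.002
```

The force jumped to 24 N, so the bar is bottomed. A quick look while it is down, then I'll release.

```bash
python3 - <<'E'
from h import *
snap('side','s14');c=snap('scene','c14')
st()
for n in['c14','s14']:
    c=load(n);W=cloud(c);x,y,z=W[...,0],W[...,1],W[...,2]
    for lo,hi in((-.255,-.235),(-.115,-.100)):
        b=(c['z_map']>0)&(y>lo)&(y<hi)&(x>.412)&(x<.424)&(z>.03)&(z<.07)
        c0=load(n[0]+'12');W0=cloud(c0); b0=(c0['z_map']>0)&(W0[...,1]>lo)&(W0[...,1]<hi)&(W0[...,0]>.412)&(W0[...,0]<.424)&(W0[...,2]>.03)&(W0[...,2]<.07)
        print(n,lo,'z now',np.median(z[b]).round(4),'before',np.median(W0[...,2][b0]).round(4))
E
```

```text
t 15.97 tcp [ 0.4202 -0.1768  0.065 ] yaw y -2.06 x [ 0.     0.001 -1.   ] F [-6.9  1.1 23.2] gap -0.005 q [ 0.02  0.58  0.41  2.21 -0.53  0.45  0.82]
c14 -0.255 z now 0.048 before 0.054
c14 -0.115 z now 0.0464 before 0.0494
s14 -0.255 z now 0.0509 before 0.0574
s14 -0.115 z now 0.0492 before 0.0567
```

Emit:
servo_tool --hand '[1,1,1,1,1,1]' --slide '[[-0.5,0,0],[-0.5,0,0],[-1,0,0],[-2,0,0],[-3,0,0],[-3,0,0]]' --rot '[[0,0,0],[0,0,0],[0,0,0],[0,0,0],[0,0,0],[0,0,0]]'

```text
clock: 16.47
tool_pos: [0.4203, -0.1765, 0.1649]
orientation: [1.234, 1.194, -1.237]
contact_force: [2.0, -0.8, 0.5]
finger_gap: -0.001
```

Emit:
servo_tool --hand '[1,1,1,1,1,1,1,1]' --slide '[[-3.5,0,0],[-3.5,0,0],[-3.5,0,0],[-3.5,0,0],[-3.5,0,0],[-1,0,0],[0,0,0],[0,0,0]]' --rot '[[0,0,0],[0,0,0],[0,0,0],[0,0,0],[0,0,0],[0,0,0],[0,0,0],[0,0,0]]'

```text
clock: 17.13
tool_pos: [0.421, -0.1763, 0.3493]
orientation: [1.235, 1.192, -1.234]
contact_force: [-0.3, 0.5, -1.1]
finger_gap: 0.004
```

```bash
python3 - <<'E'
from h import *
st();look(15);snap('wrist','w15')
for n in['c','s']:
    for lo,hi in((-.255,-.235),(-.115,-.100)):
        r=[]
        for k in('12','15'):
            c=load(n+k);W=cloud(c);x,y,z=W[...,0],W[...,1],W[...,2]
            b=(c['z_map']>0)&(y>lo)&(y<hi)&(x>.412)&(x<.424)&(z>.03)&(z<.07); r.append(np.median(z[b]).round(4))
        print(n,lo,r)
E
```

```text
t 17.13 tcp [ 0.421  -0.1763  0.3493] yaw y -1.96 x [ 0.001  0.    -1.   ] F [-0.3  0.5 -1.1] gap 0.004 q [-0.31  0.2   0.74  1.82 -0.14  1.18  0.45]
t 17.23 tcp [ 0.4204 -0.1761  0.3482] yaw y -1.99 x [-0.002  0.001 -1.   ] F [-0.3  0.  -0.6] gap -0.004 q [-0.31  0.2   0.74  1.82 -0.14  1.18  0.45]
c -0.255 [np.float64(0.054), np.float64(0.054)]
c -0.115 [np.float64(0.0494), np.float64(0.0495)]
s -0.255 [np.float64(0.0574), np.float64(0.0576)]
s -0.115 [np.float64(0.0567), np.float64(0.0562)]
```

View pics/z15.png

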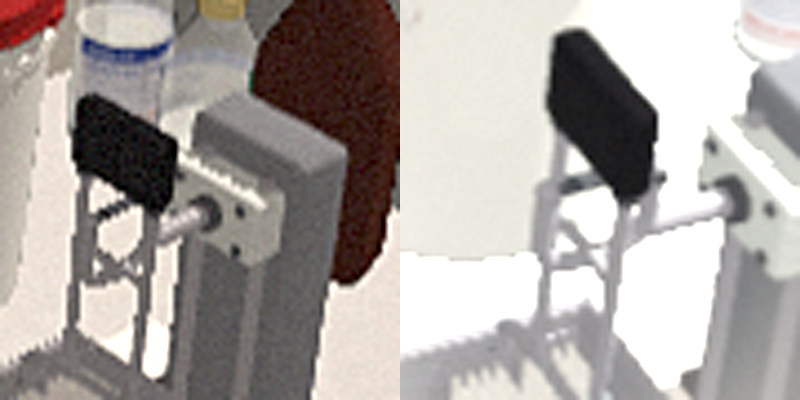

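View pics/s15.png

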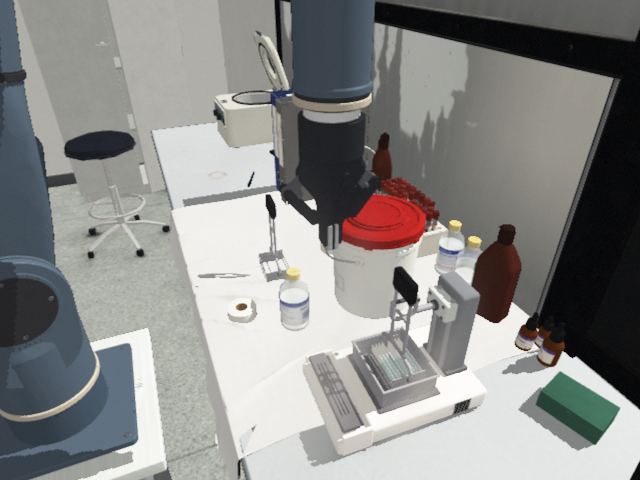

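The final views show the carrier hanging in the bowl under the shut gate, with the grip at (405,285) in the side view. The bar is up and nothing else has moved.

```bash
python3 -c "
from h import *
print(robot.close_job())"
```

```text
the job is handed in; nothing more can be done
None
```

I hung the loaded carrier on the dipper's snap hook, then pressed the start bar right down at its middle, and handed the job in at about 17 s.

- **Hanging:** The crossbar went down about 10 mm behind the nose. The gate gave way and closed above it, and the crossbar seated in the bowl. After I let go, the scene and side cameras showed the carrier hanging in the dish with the gate level above the crossbar.
- **Start bar:** I pressed about where I measured the bar's middle (y ≈ -0.177) until it bottomed at 24 N. The bar came back to its starting height afterwards.
- **Other things:** The last pictures show the empty carrier and the rest standing where they were. The arm touches nothing.

**Check that disagreed:** With the bar down, the side camera had its two ends down 6.5 and 7.5 mm. The scene camera read 6 and 3 mm; its reading at the second end was already about 5 mm low with the bar up, so I relied on the side camera.

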